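Latch the sample slide of a bench metal analyser and start the measurement

TASK

Push the analyser's sprung sample slide in by its orange plate, past the stop pin, and let go so that it springs back and stays latched on the pin with the sample under the measuring nose. Then press the green start button fully and let it come up again. Do not touch the steel sample lying in the slide, and leave the brass reference disc, the screwdriver and the wrench where they are.

Things in the scene. Friction and masses are not known exactly. Their poses are not given: they have to be found in the camera images.
- analyser: Bench analyser, fixed: grey plinth, blue deck 55 mm above the desk, grey housing 211 mm tall. Origin on the desk below the push face at rest; +x level, the push direction; +y left of it, z up. In mm: deck x -70 to 215, y -170 to 100; blue nose x 152 to 215, |y| < 42, from z 112 to about 200; housing x 215 to 340, full width; pin bracket x 113 to 137, y 43 to 95, z to 133
- sample_slide (a joint): Slide travel along the analyser's +x in m: 0 = fully out (start; its spring holds it there), 0.065 = hard stop. A sprung pin drops in behind a tooth at 0.045: let go from beyond 0.047, it springs back and stays at 0.045; let go earlier, it returns to 0. Spring 4 N at 0, 9 N at 0.065; with pin, friction and damping (18 N s/m) count on 8 to 14 N at 50 mm/s
- push_face (a point): Centre of the front face of the orange push plate; it moves with the slide. The face is upright and looks along the analyser's -x; 100 mm wide (y), 42 mm tall, from 58 to 100 mm above the desk, so this point is at 79 mm. Behind its upper edge the plate slopes into the aluminium slide block (top 88 mm above the desk, 90 mm wide). The space before it, above the deck, is free
- stop_pin (a joint): Lift of the stop pin in m: 0 = fully down (at the start, and again when it has dropped in behind the tooth), about 0.009 when it stands on top of the tooth. It works by itself and need not be touched
- stop_pin_top (a point): Top of the stop pin's black knob, 20 mm in diameter, 133 mm above the desk when the pin is down; at x = 125 mm, y = 53 mm in the analyser's frame
- pocket (a point): Centre of the floor of the round pocket in the slide (40 mm across, 12 mm deep), 130 mm behind the push face along +x and 76 mm above the desk; it moves with the slide
- start_button (a joint): Travel of the green start button in m: 0 = up, 0.006 = fully down (about 5 N). It springs up again when let go
- start_button_top (a point): Centre of the top of the green start button, a round cap 24 mm in diameter in a white ring, on the deck at x = 20 mm, y = -120 mm in the analyser's frame; 77 mm above the desk when up. It is pressed straight down
- sample: Steel sample disc, 38 mm in diameter, 22 mm high, about 0.19 kg, lying loose in the pocket of the slide, its top standing 10 mm out of it. Origin at the centre of its underside. It rides along with the slide and is not to be touched
- reference_disc: Brass-coloured reference disc, 40 mm in diameter, 25 mm high, standing loose on the blue deck. Origin at the centre of its underside. Bystander
- screwdriver: Screwdriver with yellow handle lying on the desk, 200 mm long along its x axis, 26 mm thick. Origin under its middle. Bystander
- wrench: Steel wrench lying flat on the desk, 180 mm long along its x axis, 38 mm wide, 8 mm thick. Origin under its middle. Bystander

How it is judged (in metres and radians):
On the way, in this order (a step that is already met when the one before it is completed fails the run):
1. the slide is pushed in past the stop pin (value of joint sample_slide above 0.0465 m), for 0.05 s.
2. let go, the slide has come back and rests latched on the stop pin, with nothing of the robot touching it (value of joint sample_slide between 0.0425 and 0.046 m and value of joint stop_pin below 0.003 m and contact force between each of the fingers, the arm and sample_slide below 0.2 N), for 0.2 s.
3. the start button is pressed fully (value of joint start_button above 0.0045 m), for 0.05 s.
At the end, for the whole second after the job is handed in: The slide rests latched at mid travel on the stop pin (travel 42.5 to 46 mm, pin down to within 3 mm), the start button has been pressed at least 4.5 mm after that and is up again (within 1 mm), and the sample lies at rest in its pocket (within 3 mm of its centre) (value of joint sample_slide between 0.0425 and 0.046 m and value of joint stop_pin below 0.003 m and value of joint start_button below 0.001 m and horizontal distance between sample and pocket below 0.003 m and distance between sample and pocket below 0.004 m and linear speed of sample below 0.02 m/s); the robot touches nothing.
It fails at once if the start button is pressed while the slide is not at its latched position (value of joint start_button above 0.003 m and (value of joint sample_slide below 0.0425 m or value of joint sample_slide above 0.0475 m)).
It fails at once if the robot touches the sample (contact force between any of the fingers, the arm and sample above 0.3 N).
It fails at once if the sample is lifted out of its pocket (distance between sample and pocket above 0.008 m).
It fails at once if the reference disc is moved, lifted or tipped (distance of reference_disc from where it was at the start of the episode above 0.01 m or angle between reference_disc's own z axis and vertical above 0.3 rad).
It fails at once if the screwdriver or the wrench is moved (distance of any of screwdriver, wrench from where it was at the start of the episode above 0.015 m).
It also fails if it takes over 38 s, if anything falls off the work surface, if the arm or the gripper's body presses on something with over 40 N, if the wrist force passes 120 N, or if a joint passes its speed limit or range.

ROBOT

A 6-joint arm with a two-finger parallel gripper is mounted at the origin on the work surface. World frame = base frame: x ahead of the robot, y to its left, z up, the work surface at z = 0. Lengths are in m, angles in degrees, forces in N, time in s.
With the tool pointing down it reaches from about 0.4 to 0.825 m from the base axis. Payload 7 kg.
Tool frame: the origin (TCP) lies midway between the tips of the shut fingers; the grasp point (between the pads) lies 19 mm behind it; z points along the fingers, y is the direction in which the jaws open and shut (so a half turn about z gives the same grasp; the last joint's range is limited). The gripper opens to 88 mm and grips with 3 to 60 N. Pads are 19 mm wide; open, the fingers measure 130 mm over their backs; the gripper's body (78 mm by 193 mm) begins 47 mm behind the grasp point.
Start: joints at [-55.628, 20.546, 0.682, 0, -70.136, -16.507], TCP at [0.207, -0.642, 0.227] pointing down, gripper open.
Joint ranges: [-176.03, 176.03], [-82.01, 121.73], [-58.28, 71.71], [-173.87, 95.51], [-174.79, -0.11], [-173.66, 173.66]. Speed limits (degrees/s): [136.94, 136.94, 172.46, 180, 180, 180].

INTERFACE

Orientations are given as [roll, pitch, yaw] about the fixed x, y, z axes, in that order (R = Rz(yaw) Ry(pitch) Rx(roll)).
In Python, from plant import sensors, viewer, r gives the robot as it stands. The module is installed in compiled form; this text tells all that it offers.
- The arm moves only by the shell command python3 -m handwheel 'ROWS' [OPENING] [FORCE]. ROWS is JSON, one flat list of numbers, 6 for each row, row after row: the shift along the world's x, y, z in cm, then the turn, a rotation vector about the world's x, y, z in rad. In form: [tx, ty, tz, wx, wy, wz, tx, ty, tz, wx, wy, wz, ...]. A call has 1 to 8 rows; each row is the pose to reach, as a shift and turn from the pose measured when the call began; what a row does not reach only later rows make up. A row lasts 1/10 s, in which the tool goes at most 50 mm and 8.59 degrees, less where a joint would pass 70% of its speed; a pose out of reach is approached as far as the arm can. A call with a gripper value outside its range is refused whole. OPENING is the closure in counts, from 0 (fully open) to 255 (shut), set as the call begins (- or left out, the last holds). The fingers move at their own pace and stop on an object; FORCE is the grip in N (left out, the last holds). Time passes only in rows, so rows that repeat a pose let the fingers close. It gives the time, the measured TCP pose, the force and the opening at its end, in the units of the state.
- sensors.get_state(): the state, without advancing time (a new reading comes with each control period).
- viewer.capture(name): name is "scene" or "top" or "wrist"; returns a dict with "img" (384x512x3 uint8, red, green, blue), "camera_matrix" (3x3 intrinsics, pixels), "camera_from_world" (4x4, takes a point from world to camera coordinates); the wrist camera has in their place "mount" (4x4, takes a point from camera to tool coordinates, whose origin is the TCP and whose axes are the flange's). Camera axes: x right, y down, z forward; pixel columns grow to the right and rows downward; lengths in m; the calibration is good to about 2 mm. A picture is of the moment at which its call begins: read the wrist's pose just before it. There is no depth.
- r.close_job(): hands the job in, once; it reports no verdict.
The state is a dict: "time_s": time; "joints": joint angles; "qd": joint speeds; "joint_torque": joint torques, N m; "tcp_pos": TCP position; "eef_rot": TCP orientation; "contact_force": force on the tool from outside, world axes, zero at the start; "moment": the same for the moment, N m; "gripper_width": finger opening in m.
Only numpy, scipy, OpenCV 4.12 (cv2) and the standard library are available. Lean on these libraries where they do the work, as an engineer would, in place of code of your own. Each camera call takes 0.05 s, during which the arm holds its last target.

## Working session

There is one attempt and no reset: what is moved stays moved. The work goes in short steps, Python scripts to look and compute and a shell command to move; the robot and the scene stay as the last step left them, time stands still between calls to the robot, and variables do not carry over. Pictures are saved under pics/ and viewed, and the job is handed in when it is done.

```bash
mkdir -p pics; python3 - <<'E'
from plant import sensors, viewer, r
import cv2, numpy as np, pickle
d={}
for n in ("scene","top","wrist"):
    s=sensors.get_state()
    c=viewer.capture(n); c['state']=s; d[n]=c
    cv2.imwrite(f"pics/{n}0.png",c['img'][:,:,::-1])
pickle.dump(d,open('cap0.pkl','wb'))
print(s)
for n in d: print(n,{k:np.round(v,3).tolist() for k,v in d[n].items() if k not in('img','state')})
E
```

```text
{'time_s': 0.1, 'joints': array([-5.56284623e+01,  2.05856580e+01,  6.41135851e-01, -1.63476533e-02,
       -7.01365094e+01, -1.65064523e+01]), 'qd': array([ 0.06514943, -0.07198617,  0.09631213,  0.05990255, -0.04220648,
        0.02230296]), 'joint_torque': array([-1.93516949e-03, -5.84163380e+01,  2.93749005e+01,  7.01547503e+00,
        1.02031013e-02, -7.03499995e-05]), 'tcp_pos': array([ 0.20691087, -0.64206362,  0.22575569]), 'eef_rot': array([ 1.79917941e+02, -8.28931540e-03, -1.62140474e+02]), 'contact_force': array([ 0.49375363,  0.88327418, -0.08219756]), 'moment': array([-0.02052316, -0.00733516, -0.04112154]), 'gripper_width': 0.08777858987713551}
scene {'camera_matrix': [[381.171, 0.0, 251.524], [0.0, 381.171, 188.165], [0.0, 0.0, 1.0]], 'camera_from_world': [[0.009, 1.0, 0.017, 0.032], [0.581, 0.009, -0.814, -0.258], [-0.814, 0.017, -0.581, 1.353], [0.0, 0.0, 0.0, 1.0]]}
top {'camera_matrix': [[488.24, 0.0, 256.372], [0.0, 488.24, 184.554], [0.0, 0.0, 1.0]], 'camera_from_world': [[-0.095, -0.995, 0.001, 0.019], [-0.968, 0.092, -0.232, 0.579], [0.231, -0.023, -0.973, 0.92], [0.0, 0.0, 0.0, 1.0]]}
wrist {'camera_matrix': [[336.189, 0.0, 263.364], [0.0, 336.189, 198.358], [0.0, 0.0, 1.0]], 'mount': [[0.0, -0.968, -0.25, 0.067], [1.0, 0.0, -0.0, 0.001], [0.0, -0.25, 0.968, -0.157], [0.0, 0.0, 0.0, 1.0]]}
```

View pics/scene0.png

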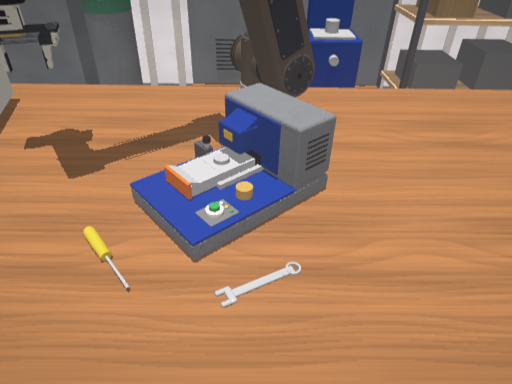

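View pics/top0.png

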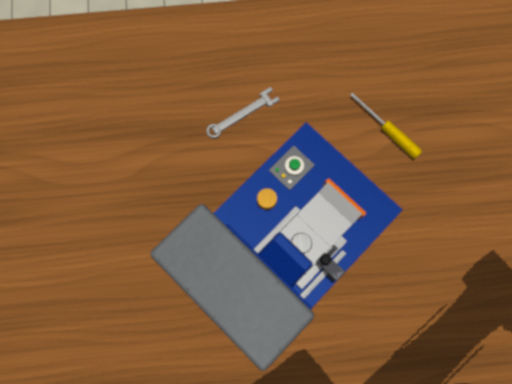

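View pics/wrist0.png

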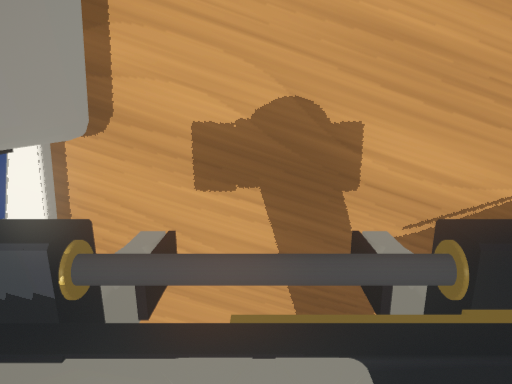

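The top view shows the orange plate edge from (328,181) to (365,214), the green button at (294,165), the pin knob at (325,259), and the deck's front corners at (307,124) and (401,210). Next I'll enlarge the views and fit the analyser's pose.

```bash
python3 - <<'E'
import pickle,cv2
d=pickle.load(open('cap0.pkl','rb'))
t=d['top']['img'][110:375,145:410,::-1]; cv2.imwrite('pics/topz.png',cv2.resize(t,None,fx=2.26,fy=2.26,interpolation=cv2.INTER_CUBIC))
t=d['scene']['img'][80:250,125:340,::-1]; cv2.imwrite('pics/scenez.png',cv2.resize(t,None,fx=3.5,fy=3.5,interpolation=cv2.INTER_CUBIC))
E
```

```text
(no output)
```

View pics/topz.png

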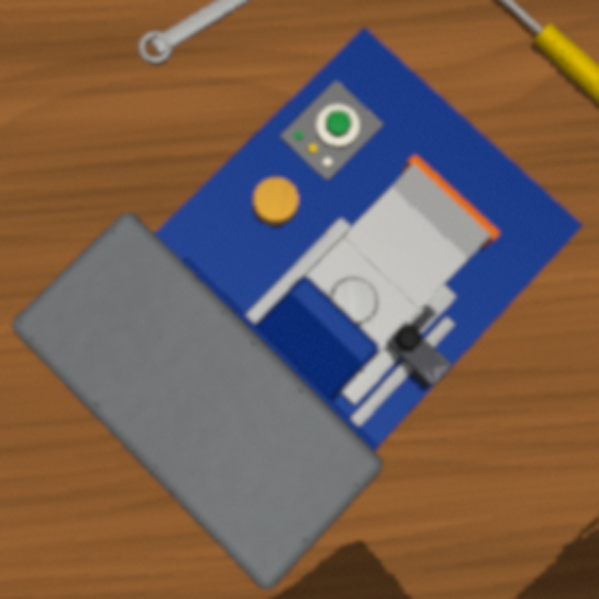

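View pics/scenez.png

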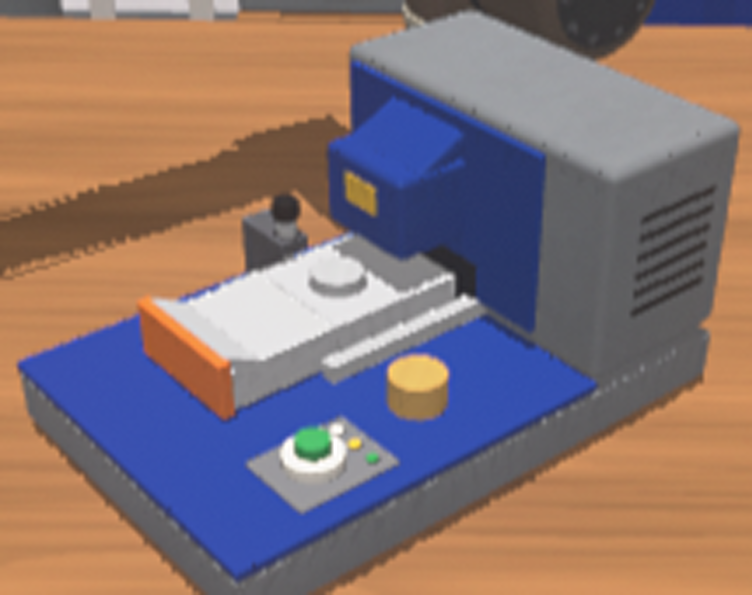

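```bash
cat > h.py <<'E'
import numpy as np,pickle,cv2
from scipy.optimize import least_squares
d=pickle.load(open('cap0.pkl','rb'))
def proj(cap,P):
    T=np.asarray(cap['camera_from_world']);K=np.asarray(cap['camera_matrix'])
    c=np.atleast_2d(P)@T[:3,:3].T+T[:3,3]; p=c@K.T
    return p[:,:2]/p[:,2:]
def A2W(q,P):
    P=np.atleast_2d(P)/1000.; a=np.radians(q[2]); c,s=np.cos(a),np.sin(a)
    return np.c_[q[0]+c*P[:,0]-s*P[:,1], q[1]+s*P[:,0]+c*P[:,1],P[:,2]]
def onplane(cap,uv,z):
    T=np.asarray(cap['camera_from_world']);K=np.asarray(cap['camera_matrix'])
    R=T[:3,:3];o=-R.T@T[:3,3]; v=R.T@np.linalg.solve(K,[uv[0],uv[1],1]); return o+v*(z-o[2])/v[2]
E
python3 - <<'E'
from h import *
tp=[((338,121),(20,-120,77)),((364,28),(-70,-170,55)),((582,226),(-70,100,55)),((412,155),(0,-50,100)),((498,234),(0,50,100)),((407,336),(125,53,133)),((353,300),(130,0,98))]
sc=[((313,439),(20,-120,77)),((20,367),(-70,100,55)),((240,577),(-70,-170,55)),((143,302),(0,50,100)),((232,366),(0,-50,100)),((228,417),(0,-50,58)),((286,198),(125,53,133)),((337,268),(130,0,98))]
tu=np.array([[145+(p[0]+.5)/2.26-.5,110+(p[1]+.5)/2.26-.5] for p,_ in tp]); tP=np.array([P for _,P in tp])
su=np.array([[125+(p[0]+.5)/3.5-.5,80+(p[1]+.5)/3.5-.5] for p,_ in sc]); sP=np.array([P for _,P in sc])
ft=lambda q:(proj(d['top'],A2W(q,tP))-tu)
fs=lambda q:(proj(d['scene'],A2W(q,sP))-su)
for f in (lambda q:ft(q).ravel(),lambda q:fs(q).ravel(),lambda q:np.r_[ft(q).ravel(),fs(q).ravel()]):
    s=least_squares(f,[.6,-.1,135],x_scale=[.1,.1,10],loss='soft_l1'); print(s.x.round(4),s.cost)
q=s.x; print(ft(q).round(1).tolist());print(fs(q).round(1).tolist()); np.save('q.npy',q)
for n,P in dict(face=(0,0,79),btn=(20,-120,77),pin=(125,53,133),sample=(130,0,98),nose=(152,0,150),hA=(215,-170,211),hB=(340,-170,211),hC=(340,100,211),hD=(215,100,211),pre=(-30,0,80)).items(): print(n,A2W(q,P).round(3), np.hypot(*A2W(q,P)[0,:2]).round(3))
print(onplane(d['top'],(145+275/2.26,110+194/2.26),.08))
E
```

```text
[  0.5332  -0.2077 129.6964] 1.2841716656667923
[  0.5351  -0.2082 130.3906] 5.901392814393004
[  0.5336  -0.2078 129.8934] 8.009860629740178
[[-0.4, 0.3], [-0.4, -0.8], [0.0, -0.1], [0.6, -0.8], [0.6, -0.5], [0.4, 0.5], [-0.4, 0.1]]
[[1.1, -0.6], [-0.1, -2.2], [-0.1, -0.8], [-0.7, -0.8], [-2.7, 0.1], [-0.1, 0.9], [1.1, 0.1], [1.6, 0.3]]
face [[ 0.534 -0.208  0.079]] 0.573
btn [[ 0.613 -0.116  0.077]] 0.624
pin [[ 0.413 -0.146  0.133]] 0.438
sample [[ 0.45  -0.108  0.098]] 0.463
nose [[ 0.436 -0.091  0.15 ]] 0.446
hA [[0.526 0.066 0.211]] 0.53
hB [[0.446 0.162 0.211]] 0.475
hC [[ 0.239 -0.011  0.211]] 0.239
hD [[ 0.319 -0.107  0.211]] 0.336
pre [[ 0.553 -0.231  0.08 ]] 0.599
[ 0.55086733 -0.05380774  0.08      ]
```

The fits from the two cameras agree to about 2 mm and 0.7°. The analyser's origin is at (0.534, -0.208) with yaw 129.9°, and the reference disc is at (0.551, -0.054). My plan is to shut the fingers, turn to yaw -50° so the camera faces away from the housing, and push along +x.

```bash
python3 -m handwheel '[2.25,2.5,-0.25,0,0,0.125, 4.5,5,-0.5,0,0,0.25, 6.75,7.5,-0.75,0,0,0.375, 9,10,-1,0,0,0.5, 11.25,12.5,-1.25,0,0,0.625, 13.5,15,-1.5,0,0,0.75, 15.75,17.5,-1.75,0,0,0.875, 18,20,-2,0,0,1.0]' 255 20
```

```text
time_s: 0.95
tcp_pos: [0.3876, -0.4409, 0.2056]
eef_rot: [179.9, 0.0, -104.5]
contact_force: [0.4, -0.4, -0.1]
gripper_width: 0.0291
```

```bash
python3 -m handwheel '[2.6,2.8,-0.5,0,0,0.14, 5.2,5.6,-1,0,0,0.28, 7.8,8.4,-2,0,0,0.42, 10.4,11.2,-3,0,0,0.56, 13,14,-4,0,0,0.7, 15.6,16.8,-5,0,0,0.84, 17.8,19.5,-6,0,0,0.95, 17.8,19.5,-7,0,0,0.95]' 255 20; python3 - <<'E'
from plant import sensors, viewer
import cv2,pickle
s=sensors.get_state();c=viewer.capture('top');e=viewer.capture('scene');w=viewer.capture('wrist');s=sensors.get_state()
print(s['tcp_pos'],s['eef_rot'],s['contact_force'],s['joints'],s['gripper_width'])
cv2.imwrite('pics/top1.png',cv2.resize(c['img'][80:340,140:440,::-1],None,fx=2.2,fy=2.2,interpolation=cv2.INTER_CUBIC))
cv2.imwrite('pics/scene1.png',cv2.resize(e['img'][30:260,100:360,::-1],None,fx=2.5,fy=2.5,interpolation=cv2.INTER_CUBIC))
cv2.imwrite('pics/wrist1.png',w['img'][:,:,::-1])
E
```

```text
time_s: 1.75
tcp_pos: [0.568, -0.2431, 0.1348]
eef_rot: [179.9, -0.0, -49.7]
contact_force: [-0.0, 0.3, -0.2]
gripper_width: 0.0007
[ 0.56481901 -0.24565465  0.13465501] [ 1.79826067e+02  1.00863677e-01 -5.01453862e+01] [-0.2889174  -0.71479175 -0.07416133] [ -5.32808873  19.27864219 -13.96499728   0.06238068 -56.95052094
  45.14874691] 0.00034508977480848774
```

View pics/wrist1.png

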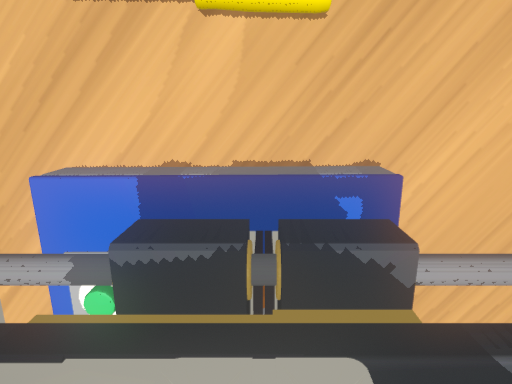

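View pics/scene1.png

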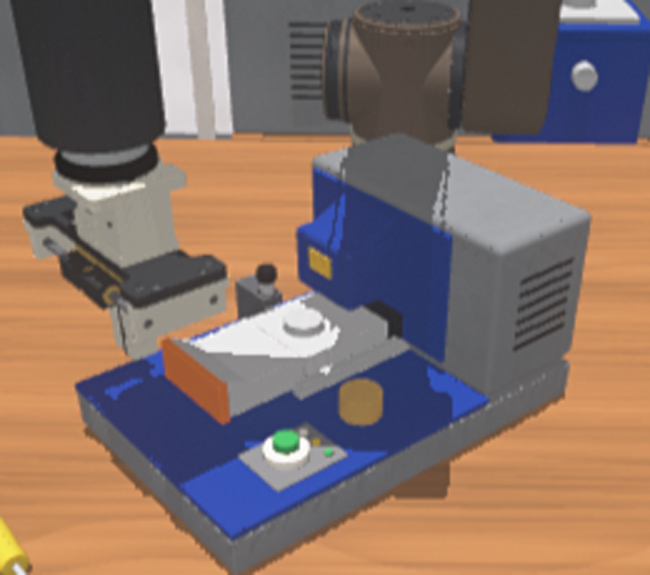

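```bash
python3 -m handwheel '[0,0,-2,0,0,0, 0,0,-4,0,0,0, 0,0,-6,0,0,0, 0,0,-6.2,0,0,0, 0,0,-6.2,0,0,0]'; python3 - <<'E'
from plant import sensors, viewer
from h import *
e=viewer.capture('scene');c=viewer.capture('top');s=sensors.get_state()
print(s['tcp_pos'],s['eef_rot'],s['contact_force'])
print(proj(e,s['tcp_pos']), proj(c,s['tcp_pos']))
cv2.imwrite('pics/scene2.png',cv2.resize(e['img'][80:240,100:300,::-1],None,fx=3.5,fy=3.5,interpolation=cv2.INTER_CUBIC))
cv2.imwrite('pics/top2.png',cv2.resize(c['img'][80:340,140:440,::-1],None,fx=2.2,fy=2.2,interpolation=cv2.INTER_CUBIC))
E
```

```text
time_s: 2.4
tcp_pos: [0.5644, -0.2466, 0.0731]
eef_rot: [179.8, 0.1, -50.2]
contact_force: [0.8, -0.7, 0.5]
gripper_width: 0.0006
[ 0.56538834 -0.24636341  0.07410526] [ 1.79882587e+02  1.15049795e-02 -5.01834622e+01] [ 0.36613991 -0.38922929  0.23025374]
[[157.60302307 191.85101263]] [[360.95032775 180.59275876]]
```

View pics/scene2.png

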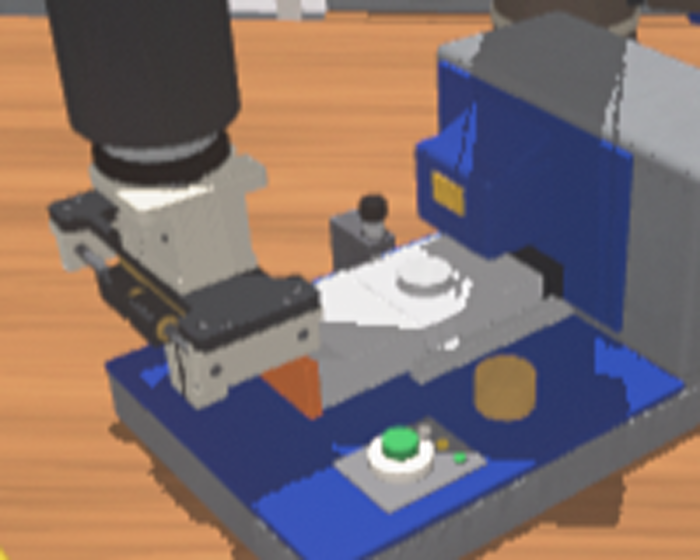

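View pics/top2.png

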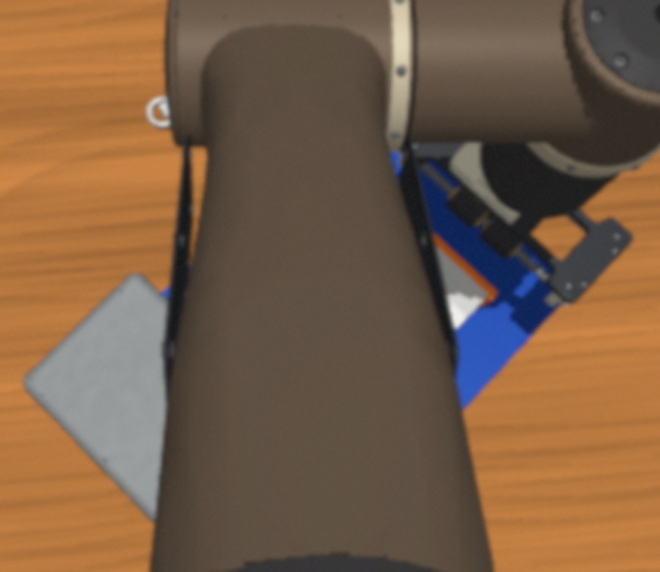

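Projecting the TCP gives zoomed pixel (202,392), and the fingertip appears at about (200,400), in front of the orange plate. That matches, so I'll approach the plate.

```bash
python3 -m handwheel '[-0.64,0.77,0,0,0,0, -1.28,1.53,0,0,0,0, -1.92,2.3,0,0,0,0, -2.24,2.68,0,0,0,0, -2.24,2.68,0,0,0,0]'; python3 -m handwheel '[-0.2,0.23,0,0,0,0, -0.39,0.46,0,0,0,0, -0.58,0.69,0,0,0,0, -0.77,0.92,0,0,0,0, -0.77,0.92,0,0,0,0, -0.77,0.92,0,0,0,0]';  python3 - <<'E'
from plant import sensors, viewer
from h import *
q=np.load('q.npy')
e=viewer.capture('scene');s=sensors.get_state()
a=np.radians(q[2]);p=s['tcp_pos'][:2]-q[:2];n=np.array([np.cos(a),np.sin(a)])
print(s['tcp_pos'],'ax',p@n,'ay',p@[-n[1],n[0]],s['contact_force'],s['contact_force'][:2]@n)
cv2.imwrite('pics/scene3.png',cv2.resize(e['img'][80:240,100:300,::-1],None,fx=3.5,fy=3.5,interpolation=cv2.INTER_CUBIC))
E
```

```text
time_s: 3.0
tcp_pos: [0.5425, -0.2188, 0.0745]
eef_rot: [179.9, 0.0, -50.1]
contact_force: [0.3, 0.9, -0.5]
gripper_width: 0.0006
time_s: 3.6
tcp_pos: [0.5356, -0.2099, 0.0748]
eef_rot: [179.9, -0.1, -50.1]
contact_force: [2.9, -3.9, 0.3]
gripper_width: 0.0006
[ 0.53554622 -0.20990072  0.07480115] ax -0.002830278954442667 ay -0.00015639102203169564 [ 3.93508094 -3.57017126  0.12687216] -5.26298366075136
```

View pics/scene3.png

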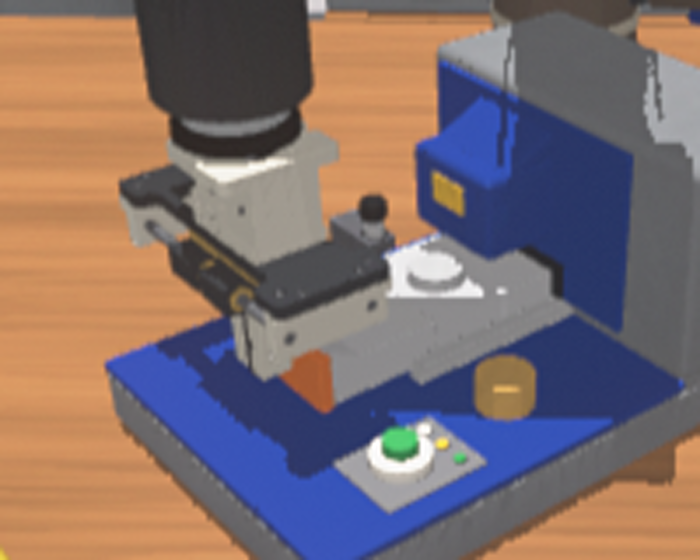

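The force of about 5 N along -x and the shifted plate show contact, with roughly 7 mm of travel so far. I'll now push about 48 mm further.

```bash
python3 -m handwheel '[-0.38,0.46,0,0,0,0, -0.77,0.92,0,0,0,0, -1.15,1.38,0,0,0,0, -1.54,1.84,0,0,0,0, -1.92,2.3,0,0,0,0, -2.31,2.76,0,0,0,0, -2.69,3.22,0,0,0,0, -3.08,3.68,0,0,0,0]';python3 -m handwheel '[0,0,0,0,0,0]';  python3 - <<'E'
from plant import sensors, viewer
from h import *
q=np.load('q.npy')
e=viewer.capture('scene');s=sensors.get_state()
a=np.radians(q[2]);p=s['tcp_pos'][:2]-q[:2];n=np.array([np.cos(a),np.sin(a)])
print(s['tcp_pos'],'ax',p@n,'ay',p@[-n[1],n[0]],s['contact_force'],s['contact_force'][:2]@n)
cv2.imwrite('pics/scene4.png',cv2.resize(e['img'][80:240,100:300,::-1],None,fx=3.5,fy=3.5,interpolation=cv2.INTER_CUBIC))
for t in (0,45,50,55,60): print(t,(proj(e,A2W(q,[[t,-50,58]]))-[100,80])*3.5)
E
```

```text
time_s: 4.45
tcp_pos: [0.5054, -0.1738, 0.0749]
eef_rot: [179.9, -0.1, -50.1]
contact_force: [4.5, -9.2, -2.7]
gripper_width: 0.0006
time_s: 4.55
tcp_pos: [0.5055, -0.174, 0.0749]
eef_rot: [179.9, -0.2, -50.1]
contact_force: [4.4, -5.4, -4.6]
gripper_width: 0.0006
[ 0.50568964 -0.1742506   0.07494419] ax 0.04367073677878953 ay -0.00011388931736045327 [ 3.76934314 -7.12962978 -3.39944877] -7.887639896994046
0 [[313.97894391 418.93875616]]
45 [[372.18758817 392.71464153]]
50 [[378.4580103  389.88969567]]
55 [[384.69031027 387.08192457]]
60 [[390.88483467 384.2911721 ]]
```

View pics/scene4.png

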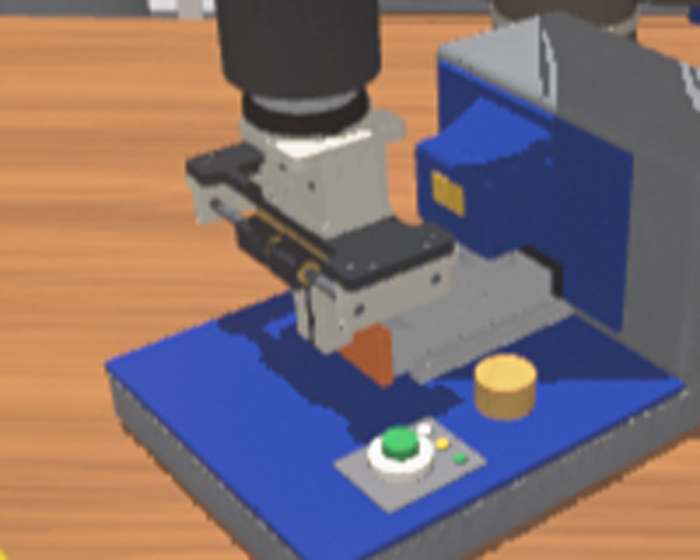

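The plate's lower corner is at (392,386). Measured from its 320 start, that means about 55 mm of travel, and the 8 N force fits that. I'll retract now.

```bash
python3 -m handwheel '[0.32,-0.38,0,0,0,0, 0.64,-0.77,0,0,0,0, 1.28,-1.53,0,0,0,0, 1.92,-2.3,0,0,0,0, 2.56,-3.07,0,0,0,0, 3.2,-3.84,0,0,0,0, 3.84,-4.6,0,0,0,0, 3.84,-4.6,0,0,0,0]';  python3 - <<'E'
from plant import sensors, viewer
from h import *
q=np.load('q.npy')
e=viewer.capture('scene');s=sensors.get_state()
a=np.radians(q[2]);p=s['tcp_pos'][:2]-q[:2];n=np.array([np.cos(a),np.sin(a)])
print(s['time_s'],s['tcp_pos'],'ax',p@n,'ay',p@[-n[1],n[0]],s['contact_force'],s['contact_force'][:2]@n)
cv2.imwrite('pics/scene5.png',cv2.resize(e['img'][80:240,100:300,::-1],None,fx=3.5,fy=3.5,interpolation=cv2.INTER_CUBIC))
E
```

```text
time_s: 5.4
tcp_pos: [0.5449, -0.2212, 0.0747]
eef_rot: [179.9, -0.2, -50.1]
contact_force: [0.1, -0.1, -0.1]
gripper_width: 0.0006
5.45 [ 0.54419443 -0.2207489   0.07457374] ax -0.016700059739219352 ay 0.00016597098648079263 [-0.76334724  0.61579588 -1.25952287] 0.9620441001008811
```

View pics/scene5.png

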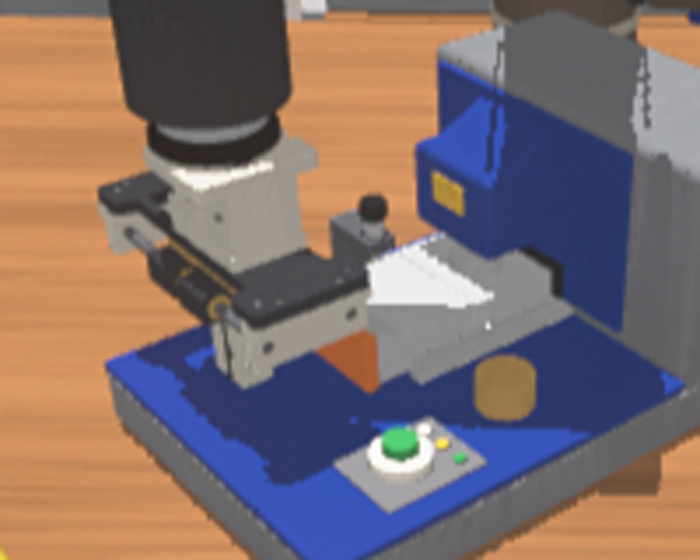

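The corner is back at about (377,391), which is about 45 mm of travel. The pin knob is down and the contact force is zero, so the slide is latched. Next is the button: I'll lift, then move above it.

```bash
python3 -m handwheel '[0,0,2,0,0,0, 0,0,4,0,0,0, 2.2,3.3,4,0,0,0, 4.4,6.7,4,0,0,0, 6.4,9.7,4,0,0,0, 6.88,10.47,4,0,0,0, 6.88,10.47,4,0,0,0]';  python3 - <<'E'
from plant import sensors, viewer
from h import *
q=np.load('q.npy')
e=viewer.capture('scene');s=sensors.get_state();w=viewer.capture('wrist')
a=np.radians(q[2]);p=s['tcp_pos'][:2]-q[:2];n=np.array([np.cos(a),np.sin(a)])
print(s['time_s'],s['tcp_pos'],s['eef_rot'],'ax',p@n,'ay',p@[-n[1],n[0]],s['contact_force'])
print((proj(e,s['tcp_pos'])-[100,80])*3.5)
cv2.imwrite('pics/scene6.png',cv2.resize(e['img'][80:240,100:300,::-1],None,fx=3.5,fy=3.5,interpolation=cv2.INTER_CUBIC))
cv2.imwrite('pics/wrist6.png',w['img'][:,:,::-1])
E
```

```text
time_s: 6.15
tcp_pos: [0.6133, -0.1146, 0.1143]
eef_rot: [179.9, -0.2, -50.0]
contact_force: [-0.0, -0.4, -1.0]
gripper_width: 0.0008
6.2 [ 0.61256067 -0.11551957  0.1143051 ] [ 1.79889109e+02 -1.45457431e-01 -5.00699833e+01] ax 0.02018846868545244 ay -0.1197773114776465 [-0.08804824 -0.97108043 -0.04585913]
[[400.65892198 385.45133976]]
```

View pics/scene6.png

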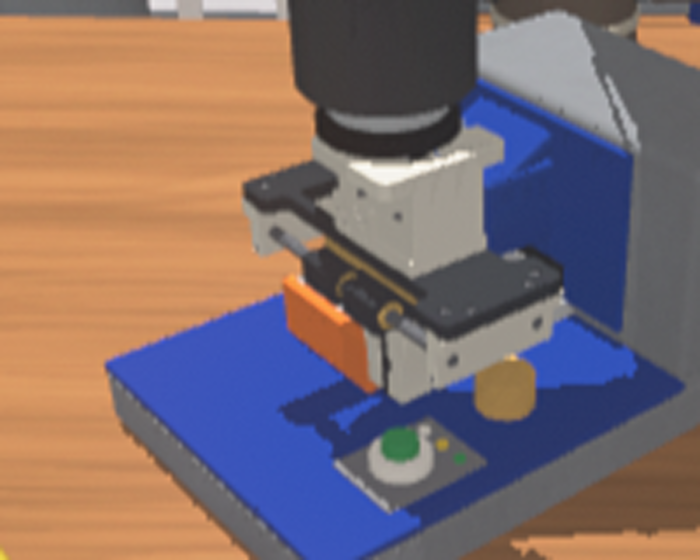

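View pics/wrist6.png

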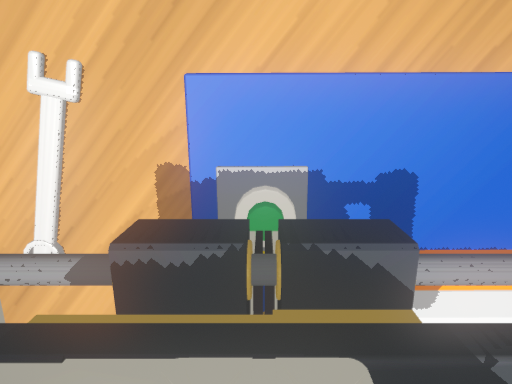

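The fingers are centred over the button in both views: the gap and the button are both at column 265 in the wrist image, and both are at column 400 in the zoomed scene. Pressing now.

```bash
python3 -m handwheel '[0,0,-1.5,0,0,0, 0,0,-3,0,0,0, 0,0,-3.6,0,0,0, 0,0,-4,0,0,0, 0,0,-4.3,0,0,0, 0,0,-4.4,0,0,0, 0,0,-4.4,0,0,0, 0,0,-4.4,0,0,0]';  python3 - <<'E'
from plant import sensors, viewer
s=sensors.get_state(); print(s['tcp_pos'],s['contact_force'])
E
```

```text
time_s: 7.05
tcp_pos: [0.6124, -0.1167, 0.0714]
eef_rot: [179.9, -0.2, -50.1]
contact_force: [-2.5, -1.4, 4.5]
gripper_width: 0.0005
[ 0.61235986 -0.11670887  0.07138797] [-2.52872481 -1.41688206  4.47212929]
```

```bash
python3 -m handwheel '[0,0,-0.1,0,0,0, 0,0,-0.2,0,0,0, 0,0,-0.3,0,0,0, 0,0,-0.3,0,0,0]'
```

```text
time_s: 7.45
tcp_pos: [0.6125, -0.1168, 0.0711]
eef_rot: [179.9, -0.3, -50.1]
contact_force: [-9.8, 1.4, 19.9]
gripper_width: 0.0004
```

The force rose to 20 N at z = 71.1 mm, which is the button's bottom stop (77 - 6 mm). I'll lift clear and check.

```bash
python3 -m handwheel '[0,0,0.5,0,0,0, 0,0,1.5,0,0,0, 0,0,3,0,0,0, 0,0,5,0,0,0, 0,0,8,0,0,0, 0,0,11,0,0,0, 0,0,13,0,0,0, 0,0,13,0,0,0]'; python3 -m handwheel '[3,-4,1,0,0,0, 6,-8,1,0,0,0, 9,-12,1,0,0,0, 10,-15,1,0,0,0, 10,-18,1,0,0,0, 10,-18,1,0,0,0]'; python3 - <<'E'
from plant import sensors, viewer
from h import *
q=np.load('q.npy')
e=viewer.capture('scene');t=viewer.capture('top');s=sensors.get_state()
print(s['time_s'],s['tcp_pos'],s['contact_force'])
cv2.imwrite('pics/scene7.png',cv2.resize(e['img'][70:310,70:320,::-1],None,fx=2.4,fy=2.4,interpolation=cv2.INTER_CUBIC))
cv2.imwrite('pics/top7.png',t['img'][:,:,::-1])
E
```

```text
time_s: 8.25
tcp_pos: [0.6147, -0.1167, 0.2052]
eef_rot: [-179.7, -0.5, -50.1]
contact_force: [-0.3, -0.4, -0.3]
gripper_width: 0.0003
time_s: 8.85
tcp_pos: [0.7142, -0.3005, 0.2129]
eef_rot: [-179.8, -0.4, -50.3]
contact_force: [-0.1, 0.3, 0.4]
gripper_width: 0.0003
8.95 [ 0.71441651 -0.2974253   0.21386381] [-0.07407102  0.89204209 -0.96509181]
```

View pics/scene7.png

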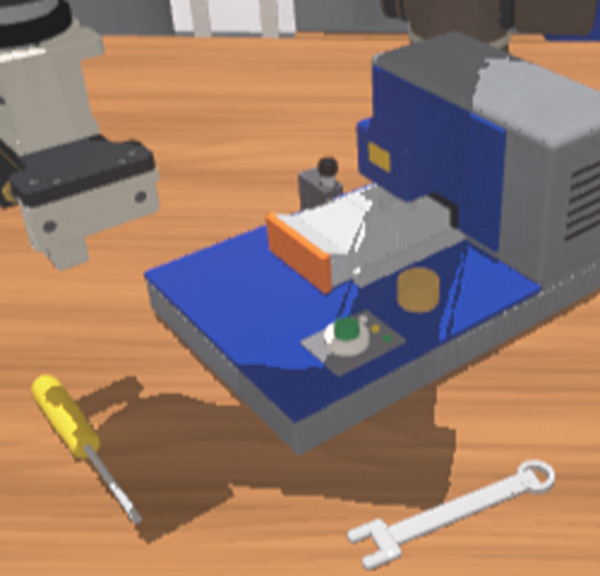

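View pics/top7.png

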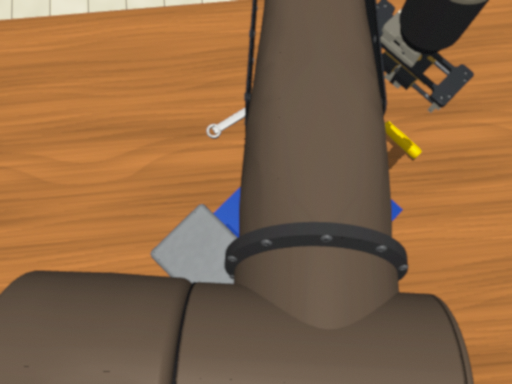

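The slide is still latched: the plate's lower corner is at zoomed pixel (331,291), the same position as after latching. The pin knob is down, the button is up, and the disc and tools haven't moved. Handing in.

```bash
python3 -m handwheel '[0,0,0,0,0,0, 0,0,0,0,0,0, 0,0,0,0,0,0]'; python3 -c "
from plant import r
print(r.close_job())"
```

```text
time_s: 9.25
tcp_pos: [0.7146, -0.2964, 0.2142]
eef_rot: [-179.8, -0.5, -50.1]
contact_force: [-0.2, -0.6, -0.2]
gripper_width: 0.0004
the job is handed in; nothing more can be done
None
```

The slide is latched on the stop pin and the start button has been pressed and released. I handed the job in at about 9.3 s of the 38 s allowed; no verdict was reported.

- **Slide:** I pushed the orange plate in with shut fingers to about 55 mm, with about 8 N on the tool. After I retracted, it sprang back and held at about 45 mm with the pin knob down and no contact force.
- **Button:** I pressed it to its stop, with the fingertips at 71.1 mm and a peak of about 20 N, then lifted clear. The picture shows it up again.
- **Last checks:** In the scene view the slide was unchanged after the press, and the disc, screwdriver and wrench looked unmoved. The robot was clear of everything.
- **Not confirmed:** I could not see the sample clearly in the last picture because it sits in shadow by the nose, so I did not measure its position in the pocket. The slide travel comes from pixels, good to about 2 mm. The arm hid most of the analyser in the last top view, so that check rests on the scene camera alone.
- **Calibration:** The two cameras' fits of the analyser differed by about 2 mm and 0.7°. This caused no trouble.

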